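Find and mark the balance point of a cast bar

TASK

Find where the cast test bar balances: nudge it gently along on the knife edge, pushing on its ends with the fingers and never pinching it, until it stays level by itself on the edge with nothing touching it. Then mark that point by pressing the scriber button over the knife edge down onto the bar with about ten newtons, let the button come back up, and leave the bar balanced and the things around it where they are.

Things in the scene. Friction and masses are not known exactly. Their poses are not given: they have to be found in the camera images.
- bar: the cast test bar, plain aluminium, 16 mm wide (x), 180 mm long (y), 12 mm high (z), 0.19 to 0.29 kg; origin at the centre of its underside; +y points to the end with two dark grooves round it. It lies on the knife edge; fully tipped either way it leans about 0.09 rad. It slides lengthwise with 1 to 4 N; more than 12 N of finger force on it is rough handling
- grooved_end (a point): centre of the bar's end face next to the two grooves (at the bar's y = +90 mm, half-way up its 12 mm). The bar's centre of gravity cannot be seen: it lies 12 to 30 mm from mid-length toward this end, which faces the robot and is the low one at the start
- plain_end (a point): centre of the bar's other end face (at the bar's y = -90 mm, half-way up). Friction of a finger against either end can hold the bar up or down: only when the finger has drawn back does the bar show which way it tips
- stand: the balance stand, fixed to the desk: grey base 76 mm (x) by 150 mm (y), origin under its centre, y along the bar, z up. At y = +50 and -50 mm forked rests: cheeks up to 65 mm above the desk, 1.5 mm clear of the bar each side, keep it in line, their floors catch the low end. At y = 0 a portal 70 mm wide (x), 22 mm deep (y), 120 mm high, with the scriber; the bar slides under it
- knife (a point): centre of the knife edge's top, 50 mm above the desk, above the stand's centre; axes of the stand. The edge is a steel wedge ground to a flat land 6 mm wide along the bar: the bar balances while its centre of gravity is within 3 mm of this point
- marker_top (a point): centre of the top of the round black button (24 mm across) above the portal, 144 mm above the desk at rest, straight above the knife edge; pressed straight down
- marker (a joint): travel of the button, m, downward; 0 = up, at most 0.014; its return spring takes about 0.6 N to start and 0.25 N more per mm
- scriber: the scriber's steel point, 3 mm across, under the portal; origin at its lower tip, z up. It goes down with the button and meets the bar after about 5 mm of button travel; its own spring then takes 2 N, plus 2.5 N per mm of further travel. 4 N of the point on the bar makes the mark, over 16 N damages bar and edge
- specimen_grey: bystander: light round resin specimen, 30 mm across, 16 mm high, left of the stand; origin under its centre
- specimen_dark: bystander: dark round resin specimen, 30 mm across, 16 mm high, right of the stand; origin under its centre
- dish: bystander: clear round glass dish, 70 mm across, 14 mm high, in front of the stand and to the right; origin under its centre
- lens: bystander: black stand loupe, 37 mm across, 39 mm high, to the right of the stand; origin under its centre. It stands between the stand and a fixed blue file box, which is in the way: 120 mm wide (y), 250 mm deep, 265 mm tall, its near left corner at about x = 0.50, y = -0.20 m, reaching to y = -0.33 m
- dropper: bystander: white dropper bottle, 34 mm across, 89 mm high, in the near left corner; origin under its centre

How it is judged:
By the outcome, as a careful person would: the job done as asked, in the order asked, and still so for the second after the job is handed in, with the robot touching nothing.
It also fails if it takes over 72 s, if anything falls off the work surface, if the arm or the gripper's body presses on something with over 40 N, if the wrist force passes 120 N, or if a joint passes its speed limit or range.

ROBOT

A 7-joint arm with a two-finger parallel gripper is mounted at the origin on a cart in front of the work surface, level with it; the furniture and walls round the work are solid. World frame = base frame: x ahead of the robot, y to its left, z up, the work surface at z = 0. Lengths are in mm, angles in rad, forces in N, time in s.
With the tool pointing down it reaches from about 400 to 875 mm from the base axis. Payload 4.4 kg.
Tool frame: the origin (TCP) lies midway between the tips of the shut fingers; the grasp point (between the pads) lies 19 mm behind it (ctrl.pinch_z is the distance from the TCP to the grasp point, in mm); z points along the fingers, y is the line along which they close (so a half turn about z gives the same grasp; the last joint's range is limited). The gripper opens to 85 mm and grips with 20 to 120 N. Pads are 22 mm wide; open, the fingers measure 114 mm over their backs; the gripper's body (76 mm by 85 mm) begins 54 mm behind the grasp point. The pads swing forward as they close: fully open they stand 13 mm farther back than shut.
Start: joints at [1.282, 0.628, 0.038, 1.517, -0.027, 0.996, -0.02], TCP at [143.653, -633.942, 205.513] pointing down, gripper open.
Joint ranges: [-3.06, 3.06], [-0.37, 2.12], [-1.25, 1.32], [0.18, 2.47], [-1.1, 4.24], [0.23, 1.98], [-2.94, 2.94]. Speed limits (rad/s): [2.57, 2.57, 3.14, 3.14, 3.14, 3.14, 3.14].

INTERFACE

Orientations are given as [roll, pitch, yaw] about the fixed x, y, z axes, in that order (R = Rz(yaw) Ry(pitch) Rx(roll)).
In Python, from cell import read_state, cams, order, ctrl gives the robot as it stands.
- The arm moves only by the tool move_arm, never from a script. Its argument "targets" is text: rows parted by semicolons, each of 7 numbers parted by spaces: the gripper's target within -1 to 1 (fully open at 1, half-way at 0, shut at -1), then the shift along the tool's x, y, z in cm, then the turn, a rotation vector about the tool's x, y, z in degrees. A call has 1 to 5 rows; each row shifts and turns the commanded pose from where the row before left it, along the tool's axes as they then stand; what a row does not reach is not made up. A row lasts 1/12 s, in which the tool goes at most 41.7 mm and 7.16 degrees, less where a joint would pass 70% of its speed; a pose out of reach is approached as far as the arm can. A call with a gripper value outside its range is refused whole. The fingers move at their own pace and stop on an object; the grip force is fixed at half the most. Time passes only in rows, so rows that do not move let the fingers close. It gives the time, the measured TCP pose, the force, the opening and the grip force at its end, in the units of the state.
- read_state(): the state, without advancing time (a new reading comes with each control period).
- cams.get_image(name): name is "side" or "top"; returns a dict with "color" (480x640x3 uint8, red, green, blue), "fovy" (degrees; the focal length in pixels is half the picture's height over the tangent of half this angle, whatever the lens; pixels are square), "cx", "cy" (the principal point, pixels), "k1" (the pictures are not rectified: a ray, as slopes to the right and down, at radius r is drawn at 1 + k1 r^2 times it, then the intrinsics apply), "rvec" (rotation vector, rad) and "tvec" (3), from world to camera coordinates, as OpenCV has them. Camera axes: x right, y down, z forward; pixel columns grow to the right and rows downward; lengths in mm; the calibration is good to about 2 mm. A picture is of the moment at which its call begins. There is no depth.
- order.finish_job(): hands the job in; it is judged then, once.
The state is a dict: "clock": time; "qpos": joint angles; "qd": joint speeds; "tau": joint torques, N m; "eef_pos": TCP position; "tool_rot": TCP orientation; "force": force on the tool from outside, world axes, zero at the start; "torque": the same for the moment, N m; "width": finger opening in mm; "gripper_force": force on a finger pad.
Only numpy, scipy, OpenCV 4.12 (cv2) and the standard library are available. Lean on these libraries where they do the work, as an engineer would, in place of code of your own. Each camera call takes 0.05 s, during which the arm holds its last target. There are 200 camera calls.

## Working session

There is one attempt and no reset: what is moved stays moved. The work goes in short steps, Python scripts to look and compute and a tool call to move; the robot and the scene stay as the last step left them, time stands still between calls to the robot, and variables do not carry over. Pictures are saved under pics/ and viewed, at most 10 in all, crops included, and the job is handed in when it is done.

Besides the shell and the picture viewer there is one more tool, called after ">>>" as name(argument=value, ...) on one line, values as JSON. move_arm: Moves the arm, as the interface text tells. Its arguments: {"type":"object","properties":{"targets":{"type":"string"}},"required":["targets"]}

```bash
mkdir -p pics; cat > h.py <<'E'
import numpy as np, cv2
from cell import read_state, cams, order, ctrl
def K(d):
    f=240/np.tan(np.radians(d["fovy"])/2); return np.array([[f,0,d["cx"]],[0,f,d["cy"]],[0,0,1.]])
def cam(d): return cv2.Rodrigues(np.array(d["rvec"],float))[0],np.array(d["tvec"],float).ravel()
def proj(d,P):
    return cv2.projectPoints(np.array(P,float).reshape(-1,3),np.array(d["rvec"],float),np.array(d["tvec"],float),K(d),np.array([d["k1"],0,0,0.]))[0].reshape(-1,2)
def ray(d,uv):
    n=cv2.undistortPoints(np.array(uv,float).reshape(-1,1,2),K(d),np.array([d["k1"],0,0,0.])).reshape(-1,2)
    R,t=cam(d); return -R.T@t, np.c_[n,np.ones(len(n))]@R
def onz(d,uv,z):
    o,r=ray(d,uv); return o+r*((z-o[2])/r[:,2])[:,None]
def onplane(d,uv,p,n):
    o,r=ray(d,uv); return o+r*(((np.array(p)-o)@n)/(r@n))[:,None]
def save(d,n): cv2.imwrite("pics/"+n,d["color"][:,:,::-1])
E
python3 - <<'E'
from h import *
np.set_printoptions(precision=3,suppress=True)
s=read_state(); print({k:s[k] for k in("clock","eef_pos","tool_rot","force","width")}, ctrl.pinch_z)
for n in("side","top"):
    d=cams.get_image(n); save(d,n+"0.png"); R,t=cam(d); print(n,-R.T@t,R[2],d["fovy"],d["k1"],d["cx"],d["cy"])
E
```

```text
{'clock': 0.0, 'eef_pos': array([ 143.496, -633.296,  204.593]), 'tool_rot': array([-3.14 ,  0.   ,  0.223]), 'force': array([ 0.586, -0.136, -0.146]), 'width': 84.99451330585103} 18.700000000000003
side [329.995 780.506 680.306] [ 0.193 -0.805 -0.561] 48.2769801124299 -0.10600452360237778 315.4533012986751 235.0429368570554
top [ 330.457  -27.004 1027.629] [ 0.2   -0.015 -0.98 ] 44.796695734508106 0.06494508708777194 320.754441862755 232.45895310199464
```

View pics/side0.png

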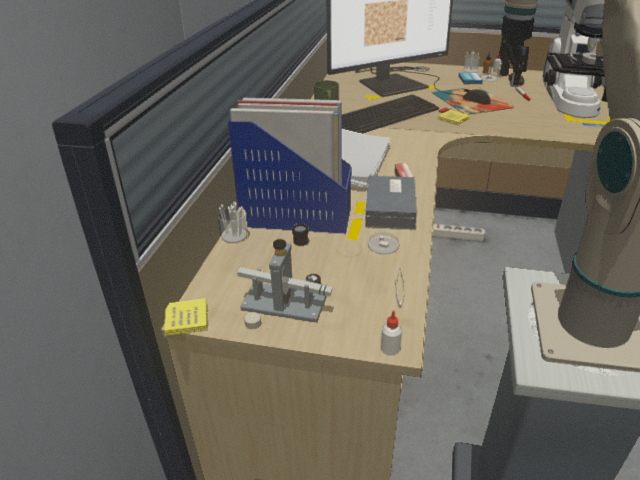

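View pics/top0.png

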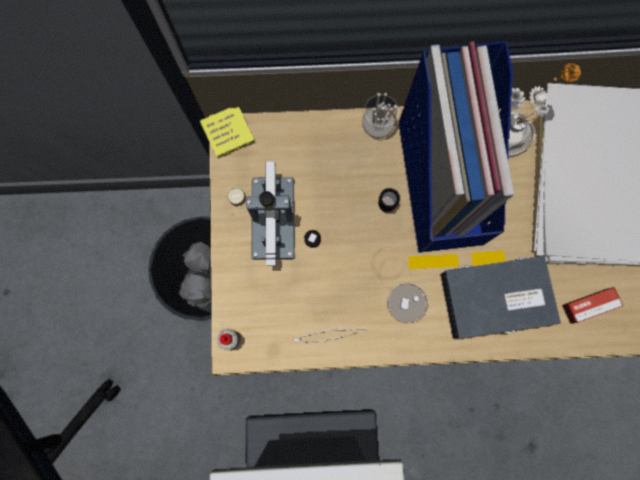

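The side view shows the stand around (285,295), with the bar running from (240,272) to (328,290). In the top view the bar runs from (271,162) to (271,265) with its grooved end at the bottom, and the button is at (267,199).

```bash
python3 - <<'E'
from h import *
a=cv2.imread("pics/top0.png")[150:280,215:340]; b=cv2.imread("pics/side0.png")[230:330,225:345]
a=cv2.resize(a,(400,416),interpolation=cv2.INTER_CUBIC); b=cv2.resize(b,(400,333),interpolation=cv2.INTER_CUBIC)
o=np.zeros((416,800,3),np.uint8); o[:,:400]=a; o[:333,400:]=b; cv2.imwrite("pics/crop0.png",o)
E
```

```text
(no output)
```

View pics/crop0.png

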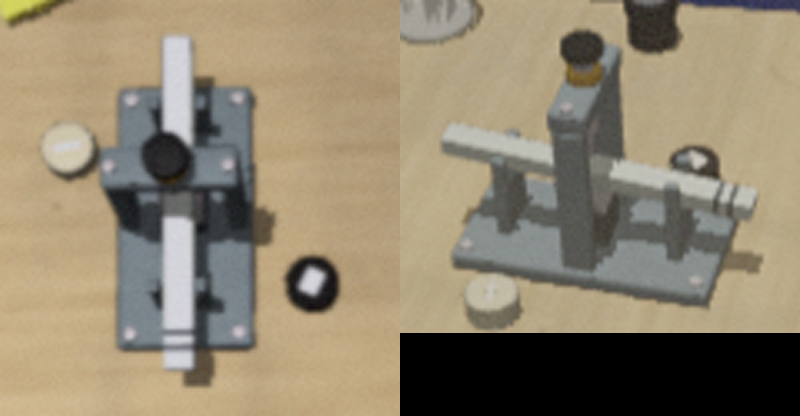

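The top crop (3.2x) shows the base corners at (120,90), (252,90), (252,348) and (118,348), and the button at (166,155). The bar ends are at (177,37) for the plain end and (179,367) for the grooved end. In the side crop (3.33x) the grooved end face is near (755,202).

```bash
python3 - <<'E'
from h import *
np.set_printoptions(precision=1,suppress=True)
T=cams.get_image("top");S=cams.get_image("side")
t=lambda p:np.array(p)/3.2+[215,150]
s=lambda p:(np.array(p)-[400,0])/3.3333+[225,230]
c=onz(T,[t(p) for p in[(120,90),(252,90),(252,348),(118,348)]],10);print("base",c,c.mean(0),np.linalg.norm(c[0]-c[3]),np.linalg.norm(c[0]-c[1]))
print("button T",onz(T,[t((166,154))],144),"S",onz(S,[s((582,42))],144))
c=onz(T,[t((163,37)),t((191,37))],70);print("plain",c,c.mean(0))
c=onz(T,[t((164,367)),t((194,367))],54);print("groov",c,c.mean(0))
print("side plain top far/near",onz(S,[s((455,124)),s((443,135))],70))
print("side groov top",onz(S,[s((757,188)),s((734,198))],54))
print("spec",onz(T,[t((69,148)),t((312,283))],16))
m=onz(T,[(228,339),(407,303),(389,199)],30);print(m)
E
```

```text
base [[644.9  76.   10. ]
 [641.5   1.2  10. ]
 [493.4   7.1  10. ]
 [497.   80.9  10. ]] [569.2  41.3  10. ] 148.02006831424848 74.80080653890032
button T [[569.9  40.8 144. ]] S [[571.1  44.8 144. ]]
plain [[654.9  46.1  70. ]
 [654.2  31.1  70. ]] [654.6  38.6  70. ]
groov [[478.5  52.3  54. ]
 [477.7  36.6  54. ]] [478.1  44.4  54. ]
side plain top far/near [[653.2  34.7  70. ]
 [656.5  45.6  70. ]]
side groov top [[479.   38.6  54. ]
 [489.6  49.3  54. ]]
spec [[610.6 104.7  16. ]
 [527.2 -27.6  16. ]]
[[ 359.6  121.9   30. ]
 [ 404.8 -183.3   30. ]
 [ 589.  -166.1   30. ]]
```

>>> move_arm(targets="-1 2.5 -2.8 0 0 0 4.9; -1 2.3 -3.0 0 0 0 4.9; -1 2.0 -3.2 0 0 0 4.9; -1 1.8 -3.4 0 0 0 0; -1 1.8 -3.4 0 0 0 0")

```text
clock: 0.62
eef_pos: [237.6, -466.7, 205.4]
tool_rot: [-3.141, 0.0, -0.035]
force: [1.6, -0.3, 1.1]
width: 25.7
gripper_force: 0.0
```

>>> move_arm(targets="-1 1.8 -3.4 0 0 0 0; -1 1.8 -3.4 0 0 0 0; -1 1.8 -3.4 0 0 0 0; -1 1.8 -3.4 0 0 0 0; -1 1.8 -3.4 0 0 0 0")

```text
clock: 1.03
eef_pos: [333.4, -299.9, 205.6]
tool_rot: [3.141, -0.0, -0.034]
force: [1.3, -0.1, 0.4]
width: 0.3
gripper_force: 0.0
```

>>> move_arm(targets="-1 0.95 -3.5 0 0 0 0; -1 0.95 -3.5 0 0 0 0; -1 0.95 -3.5 0 0 0 0; -1 0.95 -3.5 0 0 0 0; -1 0.95 -3.5 0 0 0 0")

```text
clock: 1.45
eef_pos: [386.4, -126.7, 205.7]
tool_rot: [3.141, -0.0, -0.034]
force: [0.1, 0.9, -0.0]
width: 0.3
gripper_force: 0.0
```

>>> move_arm(targets="-1 0.95 -3.5 0 0 0 0; -1 0.95 -3.5 0 0 0 0; -1 0.95 -3.5 0 0 0 0; -1 0.95 -3.5 0 0 0 0; -1 0.9 -3.0 0 0 0 0")

```text
clock: 1.87
eef_pos: [439.2, 42.6, 205.7]
tool_rot: [-3.141, -0.0, -0.032]
force: [0.2, -1.4, -0.2]
width: -0.1
gripper_force: 0.0
```

>>> move_arm(targets="-1 0 0 4.0 0 0 0; -1 0 0 4.0 0 0 0; -1 0 0 4.0 0 0 0; -1 0 0 3.5 0 0 0; -1 0 0 0 0 0 0")

```text
clock: 2.28
eef_pos: [434.0, 39.5, 44.8]
tool_rot: [3.139, 0.013, -0.033]
force: [-1.2, -0.8, -0.0]
width: -0.3
gripper_force: 0.0
```

```bash
python3 - <<'E'
from h import *
np.set_printoptions(precision=2,suppress=True)
for i in range(3):
    S=cams.get_image("side");s=read_state(); print(s["clock"],s["eef_pos"],s["force"])
save(S,"side1.png")
b=cv2.resize(S["color"][220:340,225:375,::-1],(750,600),interpolation=cv2.INTER_CUBIC);cv2.imwrite("pics/c1.png",b)
print(proj(S,[s["eef_pos"],s["eef_pos"]+[11,0,0]]))
E
```

```text
2.3333 [435.87  39.61  47.8 ] [ 0.02 -0.09  0.09]
2.3833 [438.    39.81  50.05] [0.16 0.58 0.12]
2.4333 [439.55  39.98  51.55] [0.83 0.79 0.45]
[[353.28 290.55]
 [347.3  289.81]]
```

View pics/c1.png

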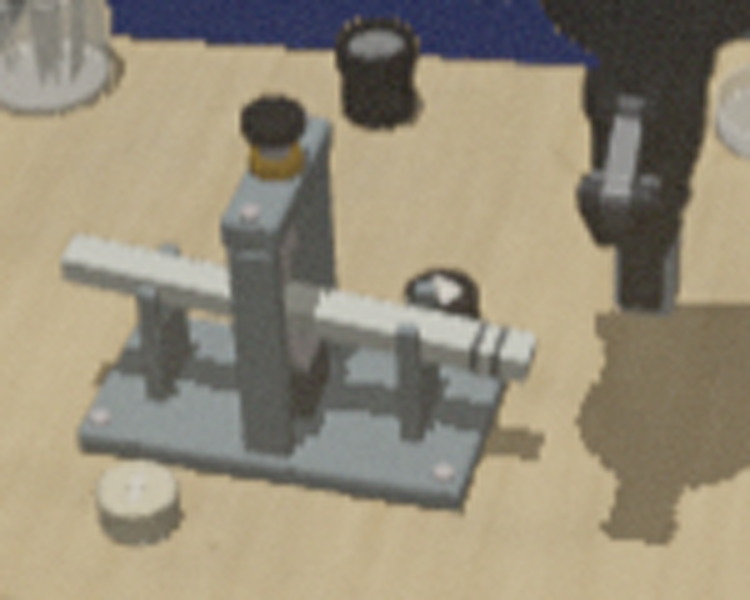

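The crop shows the bar still tipped with its grooved end low at (530,355), and the shut fingers in front of it at (648,310), clear of everything.

>>> move_arm(targets="-1 0.6 -0.1 0.4 0 0 0; -1 0.6 -0.1 0.3 0 0 0; -1 0.5 -0.1 0.2 0 0 0; -1 0.2 -0.05 0.1 0 0 0; -1 0 0 0 0 0 0")

```text
clock: 2.85
eef_pos: [459.5, 43.1, 41.1]
tool_rot: [-3.141, -0.002, -0.034]
force: [0.0, -0.7, -0.0]
width: -0.1
gripper_force: 0.0
```

>>> move_arm(targets="-1 0.15 0 0 0 0 0; -1 0.15 0 0 0 0 0; -1 0.15 0 0 0 0 0; -1 0 0 0 0 0 0; -1 0 0 0 0 0 0")

```text
clock: 3.27
eef_pos: [462.5, 42.6, 40.5]
tool_rot: [3.142, 0.0, -0.034]
force: [-0.2, -0.4, -0.4]
width: -0.2
gripper_force: 0.0
```

>>> move_arm(targets="-1 0.15 0 0 0 0 0; -1 0.15 0 0 0 0 0; -1 0.15 0 0 0 0 0; -1 0.15 -0.1 0 0 0 0; -1 0 0 0 0 0 0")

```text
clock: 3.68
eef_pos: [469.1, 43.7, 40.5]
tool_rot: [-3.141, -0.001, -0.034]
force: [-0.0, -0.3, -0.7]
width: -0.1
gripper_force: 0.0
```

>>> move_arm(targets="-1 0.1 0 0 0 0 0; -1 0.1 0 0 0 0 0; -1 0.1 0 0 0 0 0; -1 0.1 0 0 0 0 0; -1 0 0 0 0 0 0")

```text
clock: 4.1
eef_pos: [472.9, 43.3, 40.5]
tool_rot: [-3.142, -0.0, -0.034]
force: [-0.1, 1.1, 0.1]
width: -0.1
gripper_force: 0.0
```

```bash
cat >> h.py <<'E'
A=np.array([569.5,41.5]); U=np.array([.9995,-.033]); V=np.array([.033,.9995])
def samp(d,P):
    uv=proj(d,P).astype(np.float32); b=cv2.GaussianBlur(d["color"][:,:,2],(3,3),.6).astype(np.float32)
    return cv2.remap(b,uv[:,0].reshape(-1,1),uv[:,1].reshape(-1,1),cv2.INTER_LINEAR).ravel()
def pt(s,v,z): return np.r_[A+s*U+v*V,z]
def edge(g,p,thr):  # last falling crossing from inside
    i=np.where(p>thr)[0]; i=i[-1]; return g[i]+(p[i]-thr)/(p[i]-p[i+1]+1e-9)*(g[1]-g[0])
def bar(n=1):
    out=[]
    for _ in range(n):
        T=cams.get_image("top");S=cams.get_image("side")
        g=np.arange(60,120,.5); p=np.mean([samp(T,[pt(s,v,62) for s in g]) for v in(-4,-2,0,2,4)],0)
        hi=p[:20].mean(); lo=np.median(p[-30:]); e=edge(g,p,(hi+lo)/2)
        h=np.arange(30,110,.5); q=np.mean([samp(S,[pt(s,0,z) for z in h]) for s in np.arange(e-22,e-6,2)],0)
        m=q>q.min()+.6*(q.max()-q.min()); w=np.clip(q-np.median(q)-15,0,None); zc=(w*h).sum()/w.sum()
        out.append((e,zc))
    return np.array(out),p,q,T,S
E
python3 - <<'E'
from h import *
np.set_printoptions(precision=1,suppress=True,linewidth=160)
o,p,q,T,S=bar(2);print(o);print(p[::4]);print(q[::4])
s=read_state();print(s["clock"],s["eef_pos"],s["force"])
E
```

```text
[[117.4   nan]
 [112.2   nan]]
[ 60.4  65.9  95.  151.9 197.4 212.9 215.8 215.5 215.6 215.2 214.3 214.  213.8 208.3 186.7 154.8 132.  123.8 124.4 126.2 124.7 122.3 122.8 124.4 125.6 126.1
 125.6 125.5 124.6 122.4]
[143.6 143.2 142.3 142.7 142.8 142.5 142.  141.8 141.1 140.  137.4 134.1 131.9 131.9 133.8 138.9 143.7 144.6 143.2 140.9 139.5 139.  139.  138.9 138.3 137.4
 136.5 135.9 135.3 135.4 135.7 135.4 134.7 134.5 134.1 134.4 134.3 134.9 135.5 136.7]
4.3 [472.4  43.3  40.5] [-0.4 -0.5 -0.2]h.py:30: RuntimeWarning: invalid value encountered in scalar divide
  m=q>q.min()+.6*(q.max()-q.min()); w=np.clip(q-np.median(q)-15,0,None); zc=(w*h).sum()/w.sum()
```

```bash
sed -i 's/hi=p\[:20\].mean()/hi=p.max()/' h.py
python3 - <<'E'
from h import *
np.set_printoptions(precision=2,suppress=True,linewidth=160)
o,p,q,T,S=bar(2);print(o);print(q[::4])
s=read_state();print(s["clock"],s["eef_pos"],s["force"])
E
```

```text
[[89.11 67.34]
 [88.99 67.3 ]]
[141.59 141.71 142.08 142.5  143.15 143.39 143.7  143.04 140.27 132.34 121.02 112.39 109.77 114.27 129.2  154.27 175.8  185.68 188.11 187.82 185.43 178.16
 163.41 147.98 141.39 139.45 139.06 138.17 137.47 137.32 137.63 137.64 137.69 137.81 137.92 137.9  138.01 137.85 137.91 138.08]
4.5 [472.52  43.32  40.52] [-0.04  0.01  0.23]
```

>>> move_arm(targets="-1 0.1 0 0 0 0 0; -1 0.1 0 0 0 0 0; -1 0.1 0 0 0 0 0; -1 0.1 0 0 0 0 0; -1 0 0 0 0 0 0")

```text
clock: 4.92
eef_pos: [476.9, 43.2, 40.5]
tool_rot: [-3.142, -0.0, -0.034]
force: [0.3, 0.4, -0.5]
width: -0.3
gripper_force: 0.0
```

```bash
cat > m.py <<'E'
from h import *
np.set_printoptions(precision=2,suppress=True)
o,*_=bar(2);print(o)
s=read_state();print(s["clock"],s["eef_pos"],s["force"])
E
python3 m.py
```

```text
[[89.13 67.37]
 [89.06 67.33]]
5.1167 [476.47  43.17  40.5 ] [-0.86  0.51  0.64]
```

```bash
python3 - <<'E'
from h import *
S=cams.get_image("side");T=cams.get_image("top")
o=np.zeros((400,800,3),np.uint8)
o[:,:400]=cv2.resize(S["color"][250:330,290:370,::-1],(400,400),interpolation=cv2.INTER_CUBIC)
o[:,400:]=cv2.resize(T["color"][220:300,230:310,::-1],(400,400),interpolation=cv2.INTER_CUBIC)
e=read_state()["eef_pos"]
print(proj(S,[e]),proj(T,[e]))
cv2.imwrite("pics/c2.png",o)
E
```

```text
[[332.99810156 293.82528739]] [[272.33259719 266.75966102]]
```

View pics/c2.png

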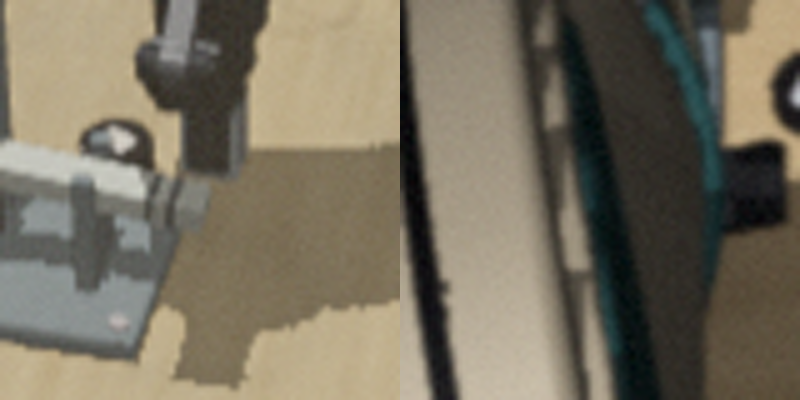

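The side crop shows the finger tip at about (333,286). The reported TCP projects to (333,294), so the fingers visibly end higher than the TCP and stand over or behind the bar's low end. I'll back off, go lower and push again.

>>> move_arm(targets="-1 -0.7 0 0 0 0 0; -1 -0.9 0 0 0 0 0; -1 -0.7 0 0 0 0 0; -1 0 0 0.7 0 0 0; -1 0 0 0.8 0 0 0")

```text
clock: 5.63
eef_pos: [453.3, 44.1, 25.4]
tool_rot: [-3.141, -0.001, -0.033]
force: [0.3, 0.2, -0.8]
width: -0.0
gripper_force: 0.0
```

```bash
python3 - <<'E'
from h import *
np.set_printoptions(precision=1,suppress=True)
S=cams.get_image("side");S=cams.get_image("side");s=read_state();e=s["eef_pos"];print(s["clock"],e)
b=S["color"].max(2).astype(int); u,v=proj(S,[e])[0]; print(u,v)
for du in(-4,-2,0,2,4): print(b[int(v)-20:int(v)+8,int(round(u))+du])
E
python3 m.py
```

```text
5.7333 [453.   44.   24.3]
345.4370190118362 302.3695925239758
[ 59  62  63  60  64  55  64  62  61  62  68  92 116 128 126 123 122 122
 124 121 124 127 125 128 123 127 126 131]
[ 66  58  64  62  62  62  61  65  63  64  67  78 112 123 123 122 122 122
 122 122 123 122 124 129 125 121 129 127]
[ 61  62  62  62  65  60  62  61  61  58  62  78 102 116 124 123 121 121
 122 121 125 125 123 123 125 123 128 124]
[ 59  63  63  65  65  60  62  63  60  58  65  69  94 119 123 124 122 122
 120 122 118 123 121 121 123 121 127 124]
[ 75  89 101 103 101 103 102 102 102 104 103  97 109 121 124 125 127 123
 121 122 118 122 124 119 124 127 122 124]
[[89.05 67.37]
 [88.97 67.32]]
5.9333 [453.88  43.96  25.39] [ 0.55  0.16 -0.78]
```

>>> move_arm(targets="-1 0.3 0 0 0 0 0; -1 0.3 0 0 0 0 0; -1 0.2 0 0 0 0 0; -1 0.1 0 0 0 0 0; -1 0 0 0 0 0 0")

```text
clock: 6.35
eef_pos: [463.1, 43.7, 25.6]
tool_rot: [-3.141, -0.001, -0.034]
force: [-1.0, 0.4, -0.5]
width: 0.3
gripper_force: 0.0
```

>>> move_arm(targets="-1 0.1 0 0 0 0 0; -1 0.1 0 0 0 0 0; -1 0.1 0 0 0 0 0; -1 0.1 0 0 0 0 0; -1 0 0 0 0 0 0")

```text
clock: 6.77
eef_pos: [466.9, 43.5, 25.6]
tool_rot: [-3.142, -0.0, -0.034]
force: [0.0, -0.4, -0.5]
width: -0.2
gripper_force: 0.0
```

```bash
python3 m.py
```

```text
[[89.04 67.34]
 [89.11 67.35]]
6.9667 [466.47  43.53  25.53] [-0.5   0.68  1.01]
```

>>> move_arm(targets="-1 0.1 0 0 0 0 0; -1 0.1 0 0 0 0 0; -1 0.1 0 0 0 0 0; -1 0.1 0 0 0 0 0; -1 0 0 0 0 0 0")

```text
clock: 7.38
eef_pos: [469.7, 43.3, 25.4]
tool_rot: [3.141, 0.002, -0.034]
force: [-2.8, -0.5, 1.8]
width: -0.0
gripper_force: 1.6
```

```bash
python3 m.py; python3 - <<'E'
from h import *
S=cams.get_image("side")
cv2.imwrite("pics/c3.png",cv2.resize(S["color"][240:330,285:375,::-1],(600,600),interpolation=cv2.INTER_CUBIC))
E
```

```text
[[90.26 67.29]
 [90.57 67.42]]
7.5833 [470.12  43.35  25.48] [-3.25 -1.03  1.76]
```

View pics/c3.png

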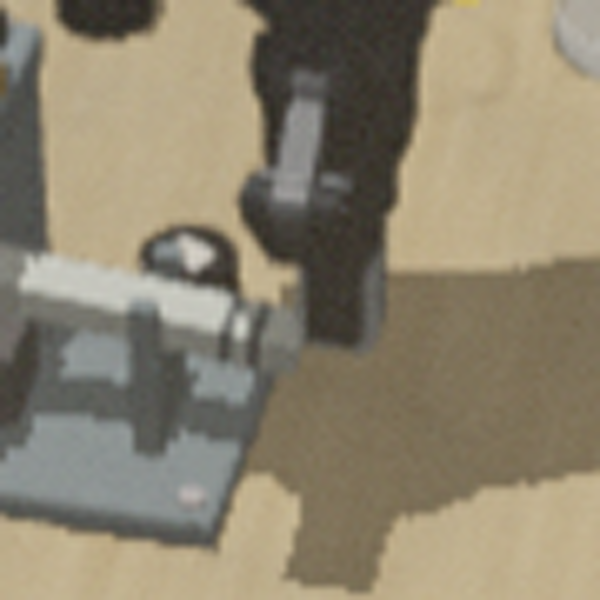

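The crop shows the fingertip's side against the grooved end face at about (303,325). The force is 3 N and the bar has slid about 1.4 mm, so I'll keep pushing slowly.

>>> move_arm(targets="-1 0.1 0 0 0 0 0; -1 0.1 0 0 0 0 0; -1 0.1 0 0 0 0 0; -1 0.1 0 0 0 0 0; -1 0.1 0 0 0 0 0")

```text
clock: 8.05
eef_pos: [475.3, 43.2, 25.5]
tool_rot: [3.141, 0.001, -0.034]
force: [-4.3, 0.3, 2.6]
width: -0.3
gripper_force: 2.7
```

>>> move_arm(targets="-1 0.1 0 0 0 0 0; -1 0.1 0 0 0 0 0; -1 0.1 0 0 0 0 0; -1 0.1 0 0 0 0 0; -1 0 0 0 0 0 0")

```text
clock: 8.47
eef_pos: [479.6, 43.1, 25.5]
tool_rot: [3.142, 0.0, -0.034]
force: [-4.6, 0.5, 4.9]
width: -0.6
gripper_force: 3.3
```

```bash
python3 m.py
```

```text
[[100.86  69.42]
 [100.81  69.45]]
8.6667 [479.57  43.07  25.54] [-3.98 -0.37  4.43]
```

>>> move_arm(targets="-1 -0.2 0 0 0 0 0; -1 -0.2 0 0 0 0 0; -1 0 0 0 0 0 0; -1 0 0 0 0 0 0")

```text
clock: 9.0
eef_pos: [476.8, 43.4, 25.6]
tool_rot: [-3.141, -0.002, -0.034]
force: [-0.3, -0.1, -1.1]
width: -0.0
gripper_force: 0.0
```

```bash
python3 m.py
```

```text
[[100.9   67.41]
 [100.84  67.38]]
9.2 [476.06  43.24  25.51] [-0.18 -0.89  0.1 ]
```

>>> move_arm(targets="-1 0.2 0 0 0 0 0; -1 0.2 0 0 0 0 0; -1 0.1 0 0 0 0 0; -1 0.1 0 0 0 0 0; -1 0.1 0 0 0 0 0")

```text
clock: 9.62
eef_pos: [481.3, 42.9, 25.4]
tool_rot: [3.141, 0.002, -0.034]
force: [-3.3, -0.3, 2.2]
width: -0.1
gripper_force: 1.8
```

>>> move_arm(targets="-1 0.1 0 0 0 0 0; -1 0 0 0 0 0 0; -1 -0.2 0 0 0 0 0; -1 -0.2 0 0 0 0 0; -1 0 0 0 0 0 0")

```text
clock: 10.03
eef_pos: [480.2, 43.2, 25.6]
tool_rot: [-3.141, -0.002, -0.034]
force: [-0.0, -0.0, 0.3]
width: -0.1
gripper_force: 0.0
```

```bash
python3 m.py
```

```text
[[104.59  67.26]
 [104.59  67.28]]
10.2333 [480.14  43.14  25.61] [-0.14  0.44  0.12]
```

>>> move_arm(targets="-1 0.2 0 0 0 0 0; -1 0.2 0 0 0 0 0; -1 0.1 0 0 0 0 0; -1 0.1 0 0 0 0 0; -1 0.1 0 0 0 0 0")

```text
clock: 10.65
eef_pos: [485.1, 42.8, 25.4]
tool_rot: [3.141, 0.003, -0.034]
force: [-4.4, 0.1, 3.2]
width: 0.2
gripper_force: 1.9
```

>>> move_arm(targets="-1 0.1 0 0 0 0 0; -1 0 0 0 0 0 0; -1 -0.2 0 0 0 0 0; -1 -0.2 0 0 0 0 0; -1 0 0 0 0 0 0")

```text
clock: 11.07
eef_pos: [484.2, 43.0, 25.6]
tool_rot: [-3.141, -0.002, -0.034]
force: [0.1, -0.7, 0.7]
width: -0.1
gripper_force: 0.0
```

```bash
python3 m.py
```

```text
[[109.33  67.36]
 [109.36  67.35]]
11.2667 [484.14  43.01  25.6 ] [ 0.49 -0.78  0.02]
```

```bash
sed -i 's/np.arange(60,120,.5)/np.arange(60,140,.5)/' h.py; python3 m.py; python3 - <<'E'
from h import *
np.set_printoptions(precision=0,suppress=True,linewidth=200)
o,p,q,T,S=bar();print(p[::4]);print(q[::4])
for s in (60,70,80,90,100):
    h=np.arange(30,110,.5);r=samp(S,[pt(s,0,z) for z in h]);i=np.where(r>158)[0];print(s,h[i[0]],h[i[-1]])
E
```

```text
[[109.73  67.37]
 [109.8   67.39]]
11.4667 [483.71  42.97  25.53] [-0.24  0.36 -0.65]
[ 76.  71.  69.  65.  59.  56.  62.  95. 152. 190. 200. 201. 202. 202. 202. 202. 202. 203. 202. 202. 202. 201. 200. 197. 185. 159. 136. 126. 124. 121. 120. 120. 120. 122. 122. 121. 121. 121. 122.
 124.]
[143. 143. 143. 143. 143. 143. 143. 142. 138. 130. 119. 111. 108. 111. 127. 152. 174. 185. 187. 187. 185. 177. 163. 148. 140. 138. 137. 136. 135. 135. 136. 135. 135. 135. 134. 134. 134. 134. 135.
 136.]
60 57.5 71.5
70 59.0 72.0
80 59.5 72.5
90 60.5 73.5
100 61.0 74.5
```

>>> move_arm(targets="-1 0.2 0 0 0 0 0; -1 0.2 0 0 0 0 0; -1 0.1 0 0 0 0 0; -1 0.1 0 0 0 0 0; -1 0.1 0 0 0 0 0")

```text
clock: 11.98
eef_pos: [489.1, 42.6, 25.3]
tool_rot: [3.141, 0.003, -0.034]
force: [-2.6, 0.6, 2.8]
width: 0.2
gripper_force: 1.9
```

>>> move_arm(targets="-1 0.1 0 0 0 0 0; -1 0 0 0 0 0 0; -1 -0.2 0 0 0 0 0; -1 -0.2 0 0 0 0 0; -1 0 0 0 0 0 0")

```text
clock: 12.4
eef_pos: [488.2, 42.9, 25.6]
tool_rot: [-3.141, -0.002, -0.034]
force: [0.6, 0.5, -0.5]
width: -0.4
gripper_force: 0.0
```

```bash
cat >> m.py <<'E'
d=cams.get_image("side");h=np.arange(30,110,.5);L=[]
for x in range(60,101,5):
    r=samp(d,[pt(x,0,z) for z in h]);i=np.where(r>158)[0];L.append((h[i[0]]+h[i[-1]])/2)
print("slope",np.polyfit(range(60,101,5),L,1)[0])
E
python3 m.py
```

```text
[[113.87  67.61]
 [113.89  67.62]]
12.6 [488.09  42.88  25.6 ] [-0.15 -0.42  0.27]
slope 0.07666666666666713
```

>>> move_arm(targets="-1 0.2 0 0 0 0 0; -1 0.2 0 0 0 0 0; -1 0.1 0 0 0 0 0; -1 0.1 0 0 0 0 0; -1 0.1 0 0 0 0 0")

```text
clock: 13.07
eef_pos: [493.1, 42.5, 25.4]
tool_rot: [3.141, 0.003, -0.034]
force: [-4.0, -0.0, 2.4]
width: 0.1
gripper_force: 1.9
```

>>> move_arm(targets="-1 0.1 0 0 0 0 0; -1 0 0 0 0 0 0; -1 -0.2 0 0 0 0 0; -1 -0.2 0 0 0 0 0; -1 0 0 0 0 0 0")

```text
clock: 13.48
eef_pos: [492.2, 42.7, 25.6]
tool_rot: [-3.141, -0.002, -0.034]
force: [-0.2, -0.2, -0.1]
width: -0.1
gripper_force: 0.0
```

```bash
python3 m.py
```

```text
[[112.46  54.15]
 [114.5   59.48]]
13.6833 [492.08  42.74  25.59] [-0.37  0.43  0.92]
slope -0.0024999999999995425
```

```bash
python3 m.py;python3 m.py
```

```text
[[115.83  56.23]
 [114.01  51.7 ]]
13.9333 [491.67  42.69  25.52] [ 0.24 -0.45  1.02]
slope -0.14499999999999952
[[113.07  53.59]
 [114.01  56.89]]
14.1833 [491.57  42.68  25.51] [-0.13 -0.64 -0.2 ]
slope -0.023333333333332908
```

>>> move_arm(targets="-1 -0.5 0 0 0 0 0; -1 -0.5 0 0 0 0 0; -1 0 0 0 0 0 0; -1 0 0 0 0 0 0; -1 0 0 0 0 0 0")

```text
clock: 14.65
eef_pos: [481.6, 43.0, 25.6]
tool_rot: [-3.142, -0.0, -0.034]
force: [0.6, 0.4, 0.3]
width: -0.0
gripper_force: 0.0
```

```bash
for i in 1 2 3 4; do python3 m.py; done
```

```text
[[112.18  51.75]
 [112.88  53.2 ]]
14.85 [481.77  43.02  25.55] [-0.25  0.71  0.35]
slope -0.10083333333333311
[[113.83  57.18]
 [115.71  59.67]]
15.1 [481.61  43.03  25.51] [ 0.45  0.05 -1.08]
slope -0.03999999999999952
[[114.38  55.29]
 [113.89  53.38]]
15.35 [481.56  43.02  25.53] [ 0.    0.4  -0.01]
slope -0.10749999999999928
[[113.24  52.98]
 [113.75  53.91]]
15.6 [481.54  43.03  25.51] [ 0.27 -0.06 -0.17]
slope -0.08666666666666617
```

>>> move_arm(targets="-1 0 0 0 0 0 0; -1 0 0 0 0 0 0; -1 0 0 0 0 0 0; -1 0 0 0 0 0 0; -1 0 0 0 0 0 0")

```text
clock: 16.07
eef_pos: [481.5, 43.0, 25.5]
tool_rot: [3.142, -0.0, -0.034]
force: [0.5, 0.3, 0.8]
width: 0.1
gripper_force: 0.0
```

```bash
for i in 1 2 3 4; do python3 m.py; done
```

```text
[[113.94  53.61]
 [113.81  54.31]]
16.2667 [481.56  43.04  25.54] [-0.72  0.16 -0.09]
slope -0.08249999999999941
[[113.93  57.53]
 [115.73  59.25]]
16.5167 [481.55  43.03  25.53] [-1.44 -0.37  0.39]
slope -0.034999999999999636
[[114.59  55.76]
 [113.92  54.52]]
16.7667 [481.54  43.01  25.52] [ 0.53  0.1  -0.15]
slope -0.09499999999999927
[[113.87  55.06]
 [113.9   56.74]]
17.0167 [481.55  43.01  25.52] [-0.19  0.09 -0.12]
slope -0.04166666666666606
```

>>> move_arm(targets="-1 0 0 0 0 0 0; -1 0 0 0 0 0 0; -1 0 0 0 0 0 0; -1 0 0 0 0 0 0; -1 0 0 0 0 0 0")

```text
clock: 17.48
eef_pos: [481.6, 43.0, 25.5]
tool_rot: [3.142, -0.0, -0.034]
force: [0.2, 0.5, -0.6]
width: -0.2
gripper_force: 0.0
```

>>> move_arm(targets="-1 0 0 0 0 0 0; -1 0 0 0 0 0 0; -1 0 0 0 0 0 0; -1 0 0 0 0 0 0; -1 0 0 0 0 0 0")

```text
clock: 17.9
eef_pos: [481.6, 43.0, 25.5]
tool_rot: [3.142, -0.0, -0.034]
force: [0.2, 0.1, 0.1]
width: -0.1
gripper_force: 0.0
```

>>> move_arm(targets="-1 0 0 0 0 0 0; -1 0 0 0 0 0 0; -1 0 0 0 0 0 0; -1 0 0 0 0 0 0; -1 0 0 0 0 0 0")

```text
clock: 18.32
eef_pos: [481.6, 43.0, 25.5]
tool_rot: [-3.142, -0.0, -0.034]
force: [0.3, -0.1, 0.7]
width: -0.2
gripper_force: 0.0
```

```bash
for i in 1 2 3; do python3 m.py; done
```

```text
[[115.66  57.68]
 [114.53  56.17]]
18.5167 [481.54  43.01  25.52] [ 0.07 -0.31 -0.42]
slope -0.07249999999999954
[[113.88  55.81]
 [114.1   57.1 ]]
18.7667 [481.56  43.02  25.53] [0.16 0.29 0.33]
slope -0.04249999999999991
[[115.69  58.73]
 [115.38  57.25]]
19.0167 [481.55  43.03  25.52] [-1.14  0.62 -0.1 ]
slope -0.05916666666666625
```

The bar now rocks about level with a decaying swing. It is balancing, with the centre of gravity inside the land. I'll move off and rise while it settles.

>>> move_arm(targets="-1 -1.0 0 0 0 0 0; -1 -1.5 0 0 0 0 0; -1 -0.5 0 -1.0 0 0 0; -1 0 0 -2.5 0 0 0; -1 0 0 -2.5 0 0 0")

```text
clock: 19.48
eef_pos: [450.4, 43.9, 86.2]
tool_rot: [3.141, 0.003, -0.033]
force: [0.9, -0.5, 0.3]
width: -0.2
gripper_force: 0.0
```

>>> move_arm(targets="-1 0 0 -2.5 0 0 0; -1 0 0 -2.5 0 0 0; -1 0 0 -2.5 0 0 0; -1 0 0 -2.5 0 0 0; -1 0 0 -1 0 0 0")

```text
clock: 19.9
eef_pos: [453.4, 44.2, 199.5]
tool_rot: [-3.141, -0.006, -0.034]
force: [0.5, -0.2, -0.4]
width: 0.4
gripper_force: 0.0
```

```bash
for i in 1 2 3; do python3 m.py; done
```

```text
[[115.72  58.7 ]
 [115.61  57.55]]
20.1 [451.39  43.98 195.7 ] [-0.24  0.07 -0.52]
slope -0.04833333333333324
[[114.47  56.48]
 [114.5   56.86]]
20.35 [450.89  43.94 194.62] [-0.66  0.04  0.35]
slope -0.04333333333333268
[[115.58  58.54]
 [115.72  57.94]]
20.6 [451.42  44.02 195.24] [0.76 0.49 0.19]
slope -0.040833333333332646
```

>>> move_arm(targets="-1 2.5 -0.05 0 0 0 0; -1 2.5 -0.05 0 0 0 0; -1 2.5 -0.05 0 0 0 0; -1 2.5 -0.02 0 0 0 0; -1 1.8 0 0 0 0 0")

```text
clock: 21.07
eef_pos: [571.8, 41.7, 195.5]
tool_rot: [-3.141, -0.001, -0.034]
force: [0.7, -0.0, 0.1]
width: 0.4
gripper_force: 0.0
```

>>> move_arm(targets="-1 0 0 1.0 0 0 0; -1 0 0 1.0 0 0 0; -1 0 0 0.5 0 0 0; -1 0 0 0 0 0 0; -1 0 0 0 0 0 0")

```text
clock: 21.48
eef_pos: [568.3, 41.8, 170.1]
tool_rot: [3.141, 0.002, -0.034]
force: [0.2, 0.8, 0.2]
width: -0.3
gripper_force: 0.0
```

```bash
for i in 1 2 ; do python3 m.py; done; python3 - <<'E'
from h import *
S=cams.get_image("side");s=read_state();print(s["clock"],s["eef_pos"],proj(S,[s["eef_pos"],[569.5,41.8,144]]))
cv2.imwrite("pics/c4.png",cv2.resize(S["color"][180:330,225:375,::-1],(600,600),interpolation=cv2.INTER_CUBIC))
E
```

```text
[[104.25  58.62]
 [108.63  58.01]]
21.6833 [569.64  41.81 171.14] [ 0.1   0.21 -0.18]
slope -0.048333333333332784
[[104.79  57.2 ]
 [104.2   57.49]]
21.9333 [569.65  41.76 170.79] [-0.06  0.36 -0.05]
slope -0.03666666666666613
22.0333 [569.62619657  41.71135052 170.66590809] [[279.95824715 229.06992583]
 [280.93039733 241.74600292]]
```

View pics/c4.png

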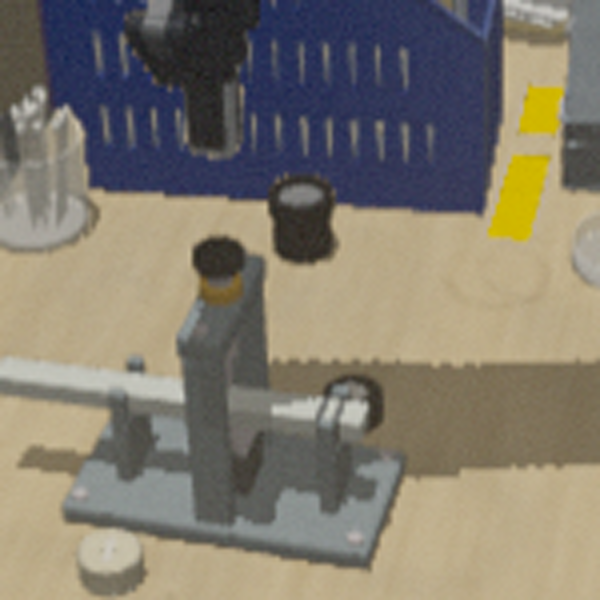

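The crop shows the shut fingertips at (215,155) straight above the button at (219,250), with the bar near level. The tips are about 19 mm above the reported TCP, so I expect contact at z of about 125 and will go down with force checks.

>>> move_arm(targets="-1 0 0 1.0 0 0 0; -1 0 0 1.0 0 0 0; -1 0 0 0.8 0 0 0; -1 0 0 0.5 0 0 0; -1 0 0 0.2 0 0 0")

```text
clock: 22.45
eef_pos: [568.5, 41.6, 133.8]
tool_rot: [3.141, 0.003, -0.034]
force: [-0.3, 0.4, -0.2]
width: 0.3
gripper_force: 0.0
```

>>> move_arm(targets="-1 0 0 0.2 0 0 0; -1 0 0 0.2 0 0 0; -1 0 0 0.1 0 0 0; -1 0 0 0.1 0 0 0; -1 0 0 0 0 0 0")

```text
clock: 22.87
eef_pos: [569.6, 41.8, 129.6]
tool_rot: [-3.142, -0.0, -0.034]
force: [0.1, 0.1, -0.4]
width: 0.0
gripper_force: 0.0
```

```bash
for i in 1 2 3; do python3 m.py; done
```

```text
[[68.46 59.01]
 [68.13 59.27]]
23.0667 [569.73  41.77 129.77] [-0.39 -0.47  1.06]
slope -0.03499999999999986
[[67.58 59.3 ]
 [67.39 59.05]]
23.3167 [569.6   41.75 129.6 ] [0.62 0.47 0.74]
slope -0.05083333333333281
[[67.59 58.95]
 [68.45 59.25]]
23.5667 [569.58  41.76 129.54] [ 0.02  0.02 -0.31]
slope -0.0391666666666666
```

>>> move_arm(targets="-1 0 0 0.15 0 0 0; -1 0 0 0.15 0 0 0; -1 0 0 0.15 0 0 0; -1 0 0 0.1 0 0 0; -1 0 0 0 0 0 0")

```text
clock: 24.03
eef_pos: [569.3, 41.7, 123.7]
tool_rot: [3.142, 0.001, -0.034]
force: [-0.3, -0.1, 0.1]
width: 0.3
gripper_force: 0.0
```

```bash
for i in 1 2 3; do python3 m.py|tail -2; done
```

```text
24.2333 [569.6   41.74 124.05] [-0.56 -0.06  0.41]
slope -0.04083333333333298
24.4833 [569.59  41.77 124.09] [-0.37  1.11  0.03]
slope -0.041666666666665964
24.7333 [569.56  41.74 124.05] [0.23 0.1  0.03]
slope -0.04083333333333298
```

>>> move_arm(targets="-1 0 0 0.1 0 0 0; -1 0 0 0.1 0 0 0; -1 0 0 0.1 0 0 0; -1 0 0 0 0 0 0; -1 0 0 0 0 0 0")

```text
clock: 25.2
eef_pos: [569.5, 41.8, 120.9]
tool_rot: [3.142, 0.0, -0.034]
force: [-0.5, 0.7, -0.1]
width: -0.5
gripper_force: 0.0
```

>>> move_arm(targets="-1 0 0 0.1 0 0 0; -1 0 0 0.1 0 0 0; -1 0 0 0 0 0 0; -1 0 0 0 0 0 0")

```text
clock: 25.53
eef_pos: [569.5, 41.8, 119.0]
tool_rot: [3.142, 0.0, -0.034]
force: [0.1, -0.3, 0.7]
width: 0.1
gripper_force: 0.0
```

>>> move_arm(targets="-1 0 0 0.1 0 0 0; -1 0 0 0.1 0 0 0; -1 0 0 0 0 0 0; -1 0 0 0 0 0 0")

```text
clock: 25.87
eef_pos: [569.6, 41.8, 117.0]
tool_rot: [-3.142, -0.0, -0.034]
force: [-0.2, 0.3, 2.1]
width: -0.1
gripper_force: 0.5
```

>>> move_arm(targets="-1 0 0 0.1 0 0 0; -1 0 0 0 0 0 0; -1 0 0 0 0 0 0")

```text
clock: 26.12
eef_pos: [569.6, 41.8, 116.0]
tool_rot: [-3.142, -0.0, -0.034]
force: [-0.2, 0.5, 0.6]
width: -0.0
gripper_force: 0.7
```

```bash
python3 - <<'E'
from h import *
f=[]
for i in range(6):
    S=cams.get_image("side");s=read_state();f.append(s["force"])
print(s["clock"],s["eef_pos"],np.mean(f,0))
for u in (278,280,282): print(S["color"][225:262,u].max(1))
E
```

```text
26.4167 [569.62424576  41.78707535 116.06966242] [-0.03621311  0.14572376  1.33502923]
[ 46  46  49  51  52  47  54  54  52  52  54  51  55  54  55  59  46  58
  63  80  74  56  55  54  49  59  96 120 118 108 108  99  92  94  93  90
  94]
[ 52  56  48  47  46  50  49  50  53  51  50  52  48  57  51  58  53  56
  60  79  83  55  56  49  55  67  93 119 117 109 104 103  96  90  94  95
  94]
[ 52  49  52  61  68  67  63  63  64  61  55  57  56  57  53  58  52  54
  65  81  84  55  50  48  58  82 112 126 114 107 108  94  93  90  93  92
  90]
```

>>> move_arm(targets="-1 0 0 0.1 0 0 0; -1 0 0 0.1 0 0 0; -1 0 0 0.05 0 0 0; -1 0 0 0 0 0 0; -1 0 0 0 0 0 0")

```text
clock: 26.83
eef_pos: [569.6, 41.8, 113.7]
tool_rot: [-3.142, -0.0, -0.034]
force: [-0.9, -0.8, 3.6]
width: -0.4
gripper_force: 1.7
```

```bash
cat > f.py <<'E'
from h import *
f=[]
for i in range(5):
    S=cams.get_image("side");s=read_state();f.append(s["force"])
print(s["clock"],s["eef_pos"],np.mean(f,0))
E
python3 f.py
```

```text
27.0833 [569.68013588  41.76430441 113.66181306] [-1.06631335 -0.29320741  3.24564496]
```

>>> move_arm(targets="-1 0 0 0.05 0 0 0; -1 0 0 0.05 0 0 0; -1 0 0 0.05 0 0 0; -1 0 0 0.05 0 0 0; -1 0 0 0 0 0 0")

```text
clock: 27.5
eef_pos: [569.7, 41.7, 112.0]
tool_rot: [-3.142, -0.0, -0.034]
force: [-2.5, 0.5, 7.8]
width: 0.0
gripper_force: 4.0
```

```bash
python3 f.py
```

```text
Traceback (most recent call last):
  File "f.py", line 4, in <module>
    S=cams.get_image("side");s=read_state();f.append(s["force"])
ValueError: 200 camera calls are used up
```

>>> move_arm(targets="-1 0 0 0.04 0 0 0; -1 0 0 0.03 0 0 0; -1 0 0 0 0 0 0; -1 0 0 0 0 0 0")

```text
clock: 27.83
eef_pos: [569.7, 41.8, 111.5]
tool_rot: [-3.142, -0.0, -0.034]
force: [-2.7, -0.2, 9.1]
width: 0.4
gripper_force: 4.5
```

>>> move_arm(targets="-1 0 0 0.03 0 0 0; -1 0 0 0 0 0 0; -1 0 0 0 0 0 0")

```text
clock: 28.08
eef_pos: [569.7, 41.8, 111.3]
tool_rot: [-3.142, -0.0, -0.034]
force: [-1.4, -0.6, 10.0]
width: 0.3
gripper_force: 4.8
```

>>> move_arm(targets="-1 0 0 -0.1 0 0 0; -1 0 0 -0.1 0 0 0; -1 0 0 -0.1 0 0 0; -1 0 0 -0.1 0 0 0; -1 0 0 -0.1 0 0 0")

```text
clock: 28.5
eef_pos: [569.6, 41.8, 115.4]
tool_rot: [-3.142, -0.0, -0.034]
force: [0.2, 0.1, 1.5]
width: -0.0
gripper_force: 0.7
```

>>> move_arm(targets="-1 0 0 -0.15 0 0 0; -1 0 0 -0.15 0 0 0; -1 0 0 -0.2 0 0 0; -1 0 0 -0.5 0 0 0; -1 0 0 -1.0 0 0 0")

```text
clock: 28.92
eef_pos: [568.3, 41.6, 134.9]
tool_rot: [3.141, 0.003, -0.034]
force: [-0.0, -0.1, -0.2]
width: 0.0
gripper_force: 0.0
```

>>> move_arm(targets="-1 0 0 -1.5 0 0 0; -1 0 0 -1.5 0 0 0; -1 0 0 -1.5 0 0 0; -1 0 0 -1 0 0 0; -1 0 0 0 0 0 0")

```text
clock: 29.33
eef_pos: [571.2, 41.9, 193.2]
tool_rot: [-3.141, -0.005, -0.034]
force: [1.4, 1.0, -0.1]
width: 0.3
gripper_force: 0.0
```

>>> move_arm(targets="-1 0 0 0 0 0 0; -1 0 0 0 0 0 0; -1 0 0 0 0 0 0; -1 0 0 0 0 0 0; -1 0 0 0 0 0 0")

```text
clock: 29.75
eef_pos: [569.1, 41.7, 189.8]
tool_rot: [3.141, 0.001, -0.034]
force: [0.3, -0.3, -0.7]
width: -0.0
gripper_force: 0.0
```

>>> move_arm(targets="-1 0 0 0 0 0 0; -1 0 0 0 0 0 0; -1 0 0 0 0 0 0; -1 0 0 0 0 0 0; -1 0 0 0 0 0 0")

```text
clock: 30.17
eef_pos: [569.6, 41.7, 190.5]
tool_rot: [-3.142, -0.0, -0.034]
force: [0.6, -0.2, -0.1]
width: -0.1
gripper_force: 0.0
```

>>> move_arm(targets="-1 0 0 0 0 0 0; -1 0 0 0 0 0 0; -1 0 0 0 0 0 0; -1 0 0 0 0 0 0; -1 0 0 0 0 0 0")

```text
clock: 30.58
eef_pos: [569.6, 41.8, 190.5]
tool_rot: [-3.142, -0.0, -0.034]
force: [0.9, -0.0, 0.7]
width: 0.1
gripper_force: 0.0
```

>>> move_arm(targets="-1 0 0 0 0 0 0; -1 0 0 0 0 0 0; -1 0 0 0 0 0 0; -1 0 0 0 0 0 0; -1 0 0 0 0 0 0")

```text
clock: 31.0
eef_pos: [569.6, 41.7, 190.5]
tool_rot: [-3.142, -0.0, -0.034]
force: [0.5, -0.2, 0.5]
width: 0.1
gripper_force: 0.0
```

```bash
python3 -c "
from cell import order; print(order.finish_job())"
```

```text
the job is handed in; nothing more can be done
None
```

I handed the job in at about 31 s: the bar balanced level and still on the knife edge with nothing touching it, then I pressed the button to 10 N and let it up, but I had used all 200 camera calls by then, so I could not check by picture the balance after the press, the mark or the things around it.

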